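# Push the sensor probe home in the reference vessel's quick coupling

### The job

Take the long steel probe tube out of the white rack and push it, grooved end down, into the square brass quick coupling on the reference vessel until the grip snaps into the tube's groove and holds it down on its spring seat, then let go. How deep the seat lies has to be felt: press no harder than about 1.8 kilos (18 N) so that the seat is not crushed, and leave the short plug, the beaker, the bottle and the white liner where they are.

Things in the scene. Friction and masses are not known exactly. Their poses are not given: they have to be found in the camera images.
- probe: The probe tube: plain steel round bar 116 mm long, 0.11 to 0.22 kg, upright at the start in a rack hole with 66 mm showing. Origin at the centre of its lower tip, z up its axis. From the tip up: cone widening from 9 to 16 mm diameter over 7 mm, 16 mm to 13.5 mm, a groove of 11 mm diameter from 13.5 to 22.5 mm, then 16 mm again. Its turn about its axis does not matter.
- sleeve (a point): Middle of the probe's grip sleeve, on the axis 81 mm above the tip: the place to hold it. The sleeve is 22 mm in diameter, from 63 to 99 mm above the tip; above it 17 mm of 16 mm bar stand out.
- rack: White block 70 mm (its x) by 150 mm (its y) by 60 mm high, fixed, origin at the centre of its underside. Two upright round holes of 18 mm diameter, 50 mm deep (floors 10 mm above the bench), at y = -40 and +40 mm in its frame; one holds the probe, the other the blank. Fingers that close along its x clear the other piece.
- blank: Blanking plug, not to be used: short steel pin of 16 mm diameter and 58 mm length with a flat head of 30 mm diameter and 10 mm thickness on top, standing in the other rack hole (18 mm showing). Origin at the centre of its foot.
- coupling: The reference vessel: one of three grey vessel modules (62 mm square, 120 mm high) on the carousel, the only one with a square brass coupling block (36 mm square, 54 mm high) on top. Fixed. Origin at the centre of its underside, 20 mm above the bench; z up.
- mouth (a point): Centre of the coupling's open mouth in the top face of the brass block, 194 mm above the bench. Upright slick bore, 17.5 mm diameter, with a spring seat at its bottom that lies 31 to 47 mm below the mouth, different each time and not measured. Three spring jaws in the bore, undersides 11.3 mm above the unpressed seat, spread on the tube's cone (4 to 9 N) and snap into its groove.
- seat (a joint): How far the spring seat is pressed down (m), 0 unpressed. Spring 5 N per mm from 1 N at 0, damped (2 N more at 10 mm/s). The jaws snap into the groove when it passes about 0.0022 (9 to 14 N of push in all); pressed past 0.0036 (19 N) the seat is crushed; hard stop 0.005. Locked and let go, it stays near 0.0018; not locked, it springs back to under 0.0008.
- carousel: White round disc of 260 mm diameter and 20 mm thickness, fixed, carrying the three vessel modules at 120 degrees; origin at the centre of its underside.
- closed1: Grey vessel module with a round brass cap, 144 mm high in all; fixed, origin at the centre of its underside.
- closed2: Grey vessel module with a round brass cap, 144 mm high in all; fixed, origin at the centre of its underside.
- beaker: Glass beaker, 64 mm diameter and 85 mm high, loose bystander; origin at the centre of its underside.
- reagent: Amber bottle, 68 mm diameter and 140 mm high, loose bystander; origin at the centre of its underside.
- liner: White vessel liner, 46 mm diameter at its rim and 100 mm high, loose bystander; origin at the centre of its underside.

How it is judged:
On the way:
1. the probe's tip enters the coupling's mouth (horizontal distance between mouth and probe below 0.004 m and z of probe in the frame of mouth below -0.008 m), for 0.1 s.
At the end, for the whole second after the job is handed in: The probe stands in the coupling, let go and still (under 20 mm/s), tip more than 30 mm below the mouth and within 4 mm of its axis, upright within 0.08 rad, locked by the jaws so that the spring seat stays pressed by more than 1.2 mm (value of joint seat above 0.0012 m and horizontal distance between mouth and probe below 0.004 m and z of probe in the frame of mouth below -0.03 m and angle between probe's own z axis and vertical below 0.08 rad and linear speed of probe below 0.02 m/s); the robot touches nothing.
It fails at once if the spring seat is crushed (pressed down more than 3.6 mm) (value of joint seat above 0.0036 m).
It fails at once if the probe is jammed against the coupling (contact forces over 40 N), or the gripper or arm leans on it with over 25 N (contact force between probe and coupling above 40 N or contact force between any of the fingers, the arm and coupling above 25 N).
It fails at once if the blanking plug is moved more than 20 mm (distance of blank from where it was at the start of the episode above 0.02 m).
It fails at once if the beaker, bottle or liner is moved more than 20 mm or tipped (distance of any of beaker, reagent, liner from where it was at the start of the episode above 0.02 m or angle between any of beaker, reagent, liner's own z axis and vertical above 0.3 rad).
It also fails if it takes over 72 s, if anything falls off the work surface, if the arm or the gripper's body presses on something with over 40 N, if the wrist force passes 120 N, or if a joint passes its speed limit or range.

### The arm

A 6-joint arm with a two-finger parallel gripper is mounted at the origin on the work surface. World frame = base frame: x ahead of the robot, y to its left, z up, the work surface at z = 0. Lengths are in m, angles in rad, forces in N, time in s.
With the tool pointing down it reaches from about 0.25 to 0.775 m from the base axis. Payload 4 kg.
Tool frame: the origin (TCP) lies midway between the tips of the shut fingers; the grasp point (between the pads) lies 19 mm behind it (ctrl.hold_point_z is the distance from the TCP to the grasp point, in m); z points along the fingers, y is the line along which they close (so a half turn about z gives the same grasp; the last joint's range is limited). The gripper opens to 94 mm and grips with 3 to 60 N. Pads are 16 mm wide; open, the fingers measure 119 mm over their backs; the gripper's body (75 mm by 177 mm) begins 78 mm behind the grasp point.
Start: joints at [-1.432, 0.087, 1.371, -0, 1.684, -0.103], TCP at [0.132, -0.534, 0.206] pointing down, gripper open.
Joint ranges: [-3.1, 3.1], [-0.76, 2.03], [0.27, 2.55], [-1.08, 4.22], [0.17, 2.65], [-2.57, 2.57]. Speed limits (rad/s): [2.79, 2.79, 3.14, 3.14, 3.14, 3.14].

### API

Orientations are given as [roll, pitch, yaw] about the fixed x, y, z axes, in that order (R = Rz(yaw) Ry(pitch) Rx(roll)).
In Python, from workcell import ctrl gives the robot as it stands.
- The arm moves only by the shell command python3 -m inch 'ROWS' [OPENING] [FORCE]. ROWS is JSON, a list of rows, each an object of numbers: "x", "y", "z": the shift along the world's x, y, z in units of 10 cm (1.0 is 10 cm); "rx", "ry", "rz": the turn, a rotation vector about the world's x, y, z in units of pi rad (1.0 is pi rad). In form: [{"x": .., "y": .., "z": .., "rx": .., "ry": .., "rz": ..}, ...]. A call has 1 to 5 rows; each row is the pose to reach, as a shift and turn from the pose commanded when the call began, turning the shorter way round; what a row does not reach only later rows make up. A row lasts 1/10 s, in which the tool goes at most 50 mm and 8.59 degrees, less where a joint would pass 70% of its speed; a pose out of reach is approached as far as the arm can. A call with a number of a shift or a turn outside -1 to 1 is refused whole. A call with a gripper value outside its range is refused whole. OPENING is the opening, from -1 (shut) to 1 (fully open), so that 0 is half open, set as the call begins (- or left out, the last holds). The fingers move at their own pace and stop on an object; FORCE is the grip in N (left out, the last holds). Time passes only in rows, so rows that repeat a pose let the fingers close. It gives the time, the measured TCP pose, the force, the opening and the grip force at its end, in the units of the state.
- ctrl.sense(): the state, without advancing time (a new reading comes with each control period).
- ctrl.read_camera(name): name is "scene" or "top"; returns a dict with "img" (480x640x3 uint8, red, green, blue), "intrinsics" (3x3 intrinsics, pixels), "D" ([k1, k2, p1, p2, k3] as OpenCV has them; the pictures are not rectified), "rvec" (rotation vector, rad) and "tvec" (3), from world to camera coordinates, as OpenCV has them. Camera axes: x right, y down, z forward; pixel columns grow to the right and rows downward; lengths in m; the calibration is good to about 2 mm. A picture is of the moment at which its call begins. There is no depth.
- ctrl.job_done(): hands the job in; it is judged then, once.
Trained networks look in a picture, given as the dict that the camera call returned (one of the last four; its "shot" number tells which), for a name from the list of things; names that differ only in an ending like _2 or _b are one class to them, and where a whole thing is asked for, a point or a joint stands for the part that bears it (a point fixed in the world has none). Each returns a list of dicts, best first, with "conf" (0 to 1); they miss things now and then, are a little off and sometimes report something else, mostly with a low value. They report only what shows in the picture. A call takes as long as a camera call.
- ctrl.look_for(picture, thing): "rect" ([left, top, right, bottom] in pixels, round what is visible of it).
- ctrl.regions_of(picture, thing): "region" (480x640 bool, what is visible of it) and "rect" ([left, top, right, bottom] in pixels, round what is visible of it).
- ctrl.landmark_of(picture, thing): "centre" ([row, column] in pixels: a listed point, or the origin of a listed thing).
The state is a dict: "t": time; "joints": joint angles; "qd": joint speeds; "effort": joint torques, N m; "position": TCP position; "orientation": TCP orientation; "force": force on the tool from outside, world axes, zero at the start; "torque": the same for the moment, N m; "finger_gap": finger opening in m; "gripper_force": force on a finger pad.
Only numpy, scipy, OpenCV 4.12 (cv2) and the standard library are available. Lean on these libraries where they do the work, as an engineer would, in place of code of your own. Each camera call takes 0.05 s, during which the arm holds its last target. There are 200 camera calls.

## Working session

There is one attempt and no reset: what is moved stays moved. The work goes in short steps, Python scripts to look and compute and a shell command to move; the robot and the scene stay as the last step left them, time stands still between calls to the robot, and variables do not carry over. Pictures are saved under pics/ and viewed, at most 10 in all, crops included, and the job is handed in when it is done.

```bash
ls; mkdir -p pics
cat > h.py <<'E'
import numpy as np, cv2
from workcell import ctrl
def ray(p,rc):
    R,_=cv2.Rodrigues(np.array(p["rvec"],float)); t=np.array(p["tvec"],float).reshape(3)
    u=cv2.undistortPoints(np.array([[[rc[1],rc[0]]]],float),np.array(p["intrinsics"],float),np.array(p["D"],float))[0,0]
    return -R.T@t, R.T@np.array([u[0],u[1],1.])
def at_z(p,rc,z):
    o,d=ray(p,rc); return o+d*(z-o[2])/d[2]
def tri(rays):
    A=np.zeros((3,3));b=np.zeros(3)
    for o,d in rays:
        d=d/np.linalg.norm(d);M=np.eye(3)-np.outer(d,d);A+=M;b+=M@o
    x=np.linalg.solve(A,b)
    return x,[np.linalg.norm(np.cross(x-o,d/np.linalg.norm(d))) for o,d in rays]
def proj(p,X):
    return cv2.projectPoints(np.array(X,float).reshape(-1,1,3),np.array(p["rvec"],float),np.array(p["tvec"],float),np.array(p["intrinsics"],float),np.array(p["D"],float))[0].reshape(-1,2)
E
python3 - <<'E'
from h import *
P={n:ctrl.read_camera(n) for n in("scene","top")}
for n,p in P.items():
    cv2.imwrite(f"pics/{n}0.png",p["img"][:,:,::-1]); print(n,"cam",ray(p,(240,320))[0].round(3))
for th in ["probe","sleeve","rack","blank","coupling","mouth","carousel","closed1","closed2","beaker","reagent","liner"]:
    rs=[]
    for n,p in P.items():
        L=ctrl.landmark_of(p,th)
        for l in L[:2]: print(th,n,round(l["conf"],2),np.round(l["centre"],1))
        if L: rs.append(ray(p,L[0]["centre"]))
    if len(rs)==2:
        x,e=tri(rs); print("   ",x.round(4),np.round(e,4))
print(ctrl.sense(),ctrl.hold_point_z)
E
```

```text
pics
scene cam [0.995 0.616 0.906]
top cam [0.386 0.029 1.279]
probe top 0.39 [256.4 404.9]
sleeve scene 0.65 [191.3 279.9]
sleeve scene 0.18 [320.5 353.1]
sleeve top 0.59 [253.4 412.7]
sleeve top 0.36 [254.9 406.9]
    [ 0.537  -0.1883  0.0957] [0.0024 0.0024]
rack scene 0.94 [209.3 276.5]
rack top 0.91 [260.4 422.5]
    [ 0.5297 -0.2301  0.001 ] [0.0012 0.0012]
blank scene 0.75 [268.2 337.5]
blank top 0.44 [267.7 438.5]
    [ 0.4656 -0.2237 -0.2065] [0.112 0.112]
coupling scene 0.97 [269.2 336. ]
coupling scene 0.74 [418.1 372.9]
coupling top 0.55 [257.3 319.2]
    [0.537  0.0372 0.0209] [0.0049 0.0049]
mouth top 0.83 [248.1 320.4]
mouth top 0.69 [298.4 180.3]
carousel scene 0.71 [299.3 361.6]
carousel top 0.63 [261.4 289.8]
    [ 0.5282  0.1164 -0.0133] [0.0029 0.0029]
closed1 scene 0.79 [285.2 399. ]
closed1 top 0.8 [285.6 278.5]
closed1 top 0.62 [235.1 271.5]
    [0.4577 0.1474 0.0161] [0.0037 0.0037]
closed2 scene 0.79 [285.2 399. ]
closed2 top 0.8 [285.6 278.5]
closed2 top 0.62 [235.1 271.5]
    [0.4577 0.1474 0.0161] [0.0037 0.0037]
beaker scene 0.89 [248.6 195. ]
beaker top 
[... 252 characters left out ...]
.006 ] [0.0003 0.0003]
{'t': 1.3, 'joints': array([-1.43205943e+00,  8.72292624e-02,  1.37070860e+00, -1.36353452e-05,
        1.68362597e+00, -1.03086462e-01]), 'qd': array([-0.00046744, -0.00203149, -0.00230775,  0.00043294,  0.00032434,
       -0.0021059 ]), 'effort': array([ 6.00926360e-04, -3.40035653e+01, -3.02588832e+01,  7.18428008e-02,
        2.37724883e-02, -1.32977098e-05]), 'position': array([ 0.13170942, -0.53400413,  0.2054855 ]), 'orientation': array([3.14156537e+00, 1.64431264e-05, 2.41821819e-01]), 'force': array([-1.18979866,  0.05267224,  0.13669287]), 'torque': array([-0.01390154,  0.00521443,  0.03629039]), 'gripper_force': 0.0, 'finger_gap': 0.09371241056407029} 0.0188
```

View pics/scene0.png

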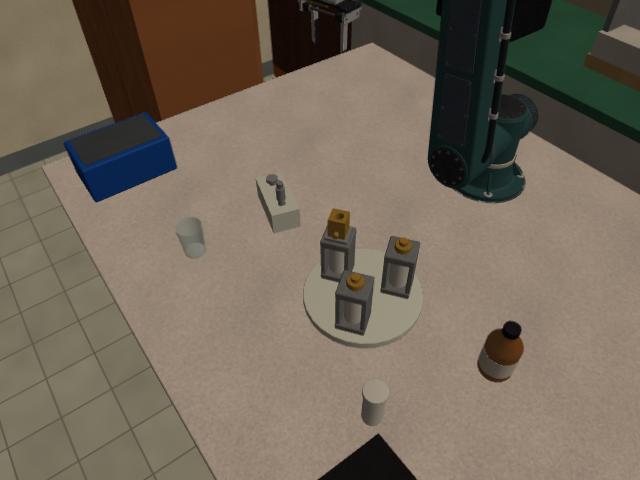

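View pics/top0.png

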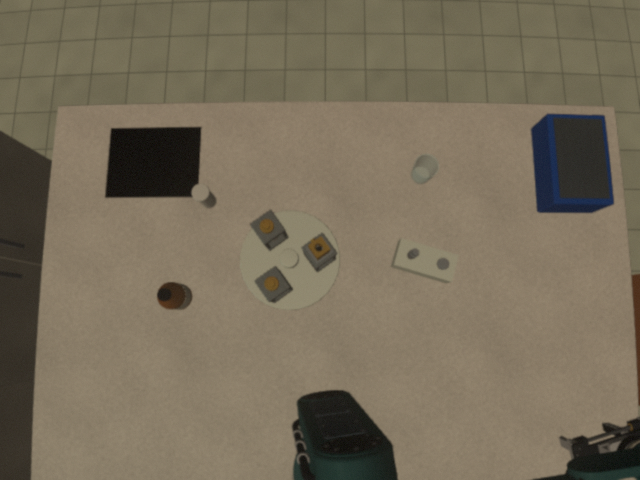

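Scene view: rack at about (276,205) with the probe at (281,193) and the blank at (271,180); the coupling's brass block is at (339,224). Top view: probe at (413,253), blank at (443,264), mouth at about (319,247). Next I'll take enlarged crops to refine these.

Run:
```python
from h import *
t=cv2.imread("pics/top0.png");s=cv2.imread("pics/scene0.png")
f=lambda im,x,y,w,h,k:cv2.resize(im[y:y+h,x:x+w],None,fx=k,fy=k,interpolation=cv2.INTER_CUBIC)
a=np.hstack([f(t,387,232,75,55,5),f(t,295,227,50,55,5)[:, :]])
b=np.hstack([f(s,250,168,75,65,5),f(s,315,200,50,65,5)])
im=np.vstack([a,b]);print(im.shape);cv2.imwrite("pics/crop0.png",im)
from collections import defaultdict
D=defaultdict(list)
for i in range(5):
    for n in("scene","top"):
        p=ctrl.read_camera(n)
        for th in ["probe","sleeve","mouth","blank"]:
            for l in ctrl.landmark_of(p,th)[:2]: D[th,n].append([round(l["conf"],2),*np.round(l["centre"],1)])
        if i==0:
          for th in ["probe","blank","rack","coupling"]:
            for r in ctrl.regions_of(p,th)[:2]:
                m=r["region"]; ys,xs=np.nonzero(m); print(n,th,round(r["conf"],2),np.round(r["rect"],1),m.sum(),ys.mean().round(1),xs.mean().round(1))
for k,v in D.items(): print(k,[list(map(float,a)) for a in v])
for p in (p,): pass
print([ (n,proj(ctrl.read_camera(n),[[.537,-.188,.126],[.537,.037,.194]]).round(1).tolist()) for n in("scene","top")])
```

```text
(600, 625, 3)
scene probe 0.69 [278.  182.1 281.7 207.4] 165 192.1 279.7
scene probe 0.22 [300.2 249.7 421.5 348.1] 5629 305.7 362.9
scene blank 0.48 [267.5 172.9 278.1 183.7] 102 179.5 271.2
scene rack 0.75 [253.9 174.2 299.5 232. ] 1434 205.5 277.8
scene coupling 0.79 [319.8 205.4 355.5 281.3] 2069 245.7 337.3
top probe 0.55 [407.5 248.9 421.9 258.2] 95 252.9 413.1
top blank 0.68 [436.1 260.9 454.2 269.6] 162 263.7 442.5
top blank 0.37 [154.4 283.5 195.1 308.3] 832 295.9 174.4
top rack 0.65 [389.7 238.1 458.2 283.3] 1608 260.7 423.9
top coupling 0.8 [303.8 234.9 338.4 272. ] 790 251.7 318.7
('sleeve', 'scene') [[0.67, 192.5, 281.0], [0.52, 187.8, 280.2], [0.74, 417.8, 371.8], [0.67, 190.0, 277.4], [0.72, 192.1, 278.6], [0.61, 193.2, 280.6]]
('mouth', 'scene') [[0.59, 216.5, 338.5], [0.59, 214.7, 338.2], [0.66, 250.9, 197.0], [0.65, 213.7, 339.5], [0.93, 215.2, 337.6], [0.89, 215.0, 336.2]]
('probe', 'top') [[0.49, 258.1, 407.1], [0.39, 255.6, 405.1], [0.49, 268.4, 440.8], [0.47, 255.3, 406.6], [0.57, 255.9, 406.6], [0.65, 256.4, 405.9], [0.57, 262.5, 291.1]]
('sleeve', 'top') [[0.43, 256.1, 411.4], [0.44, 251.6, 411.4], [0.62, 255.1, 410.6], [0.66, 253.1, 410.2], [0.71, 259.8, 421.4], [0.53, 254.8, 410.9]]
('mouth', 'top') [[0.94, 246.6, 319.2], [0.85, 247.8, 320.0], [0.65, 247.9, 319.1], [0.74, 246.8, 318.7], [0.96, 251.3, 318.1]]
('blank', 'top') [[0.46, 266.8, 438.4], [0.66, 263.2, 420.5], [0.62, 270.2, 436.8], [0.52, 268.0, 438.1], [0.49, 270.4, 439.7], [0.57, 269.9, 441.5]]
('blank', 'scene') [[0.26, 297.5, 362.2]]
('probe', 'scene') [[0.17, 364.1, 494.2]]
[('scene', [[280.0, 181.9], [339.0, 214.0]]), ('top', [[415.5, 251.0], [320.1, 246.7]])]
```

View pics/crop0.png

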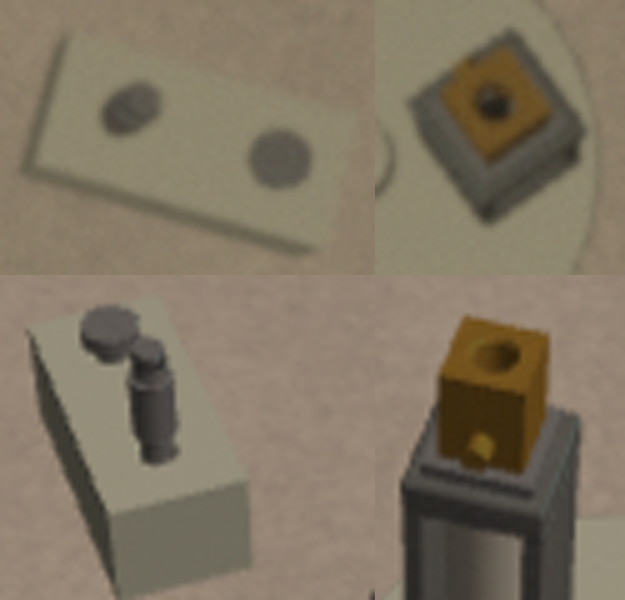

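The enlarged crops give these pixels (col,row):
- **Top:** probe top (415.6,251), blank head (442.4,263.4), mouth (318.4,247.0).
- **Scene:** probe top (279.4,183), blank head top (271.6,179), mouth (339,215.6).

Run:
```python
from h import *
s=ctrl.read_camera("scene");t=ctrl.read_camera("top")
for nm,z,a,b in [("probe",.126,(183,279.4),(251,415.6)),("blank",.078,(179.2-.4,271.6),(263.4,442.4)),("mouth",.194,(215.6,339),(247,318.4))]:
    print(nm,at_z(s,a,z).round(4),at_z(t,b,z).round(4),tri([ray(s,a),ray(t,b)]))
print("px per m at mouth",proj(t,[[.537,.037,.194],[.547,.037,.194],[.537,.047,.194]]),proj(s,[[.537,.037,.194],[.547,.037,.194],[.537,.047,.194]]))
# rack corners
for c in [(35,330),(157,300),(247,482),(110,515)]:
    print("rk",at_z(s,((c[1]-275)/5+168-.4,c[0]/5+250-.4),.06).round(4))
for c in [(68,33),(355,110),(310,250),(30,168)]:
    print("rkt",at_z(t,(c[1]/5+232-.4,c[0]/5+387-.4),.06).round(4))
```

```text
probe [ 0.5405 -0.1855  0.126 ] [ 0.5371 -0.1882  0.126 ] (array([ 0.53790494, -0.18921498,  0.12202321]), [np.float64(0.00037547674753588613), np.float64(0.00037547674753582536)])
blank [ 0.5193 -0.2603  0.078 ] [ 0.5129 -0.2628  0.078 ] (array([ 0.51478489, -0.26532691,  0.07191004]), [np.float64(0.0015918856205800868), np.float64(0.001591885620580142)])
mouth [0.5397 0.0406 0.194 ] [0.5362 0.0409 0.194 ] (array([0.5375176 , 0.0399577 , 0.19193252]), [np.float64(0.0013397653926674978), np.float64(0.001339765392667503)])
px per m at mouth [[320.13224399 246.67271998]
 [320.15597115 242.22987543]
 [315.64138414 246.65267388]] [[338.97497795 214.02678001]
 [335.0105406  216.12902698]
 [342.04480947 216.80501246]]
rk [ 0.5392 -0.3035  0.06  ]
rk [ 0.476  -0.2855  0.06  ]
rk [ 0.5169 -0.1439  0.06  ]
rk [ 0.582  -0.1646  0.06  ]
rkt [ 0.5779 -0.1627  0.06  ]
rkt [ 0.5396 -0.3063  0.06  ]
rkt [ 0.4695 -0.2814  0.06  ]
rkt [ 0.5099 -0.1425  0.06  ]
```

```bash
python3 -m inch '[{"x":0.2,"y":0.17,"rz":0.02},{"x":0.4,"y":0.34,"rz":0.05},{"x":0.6,"y":0.51,"rz":0.08},{"x":0.8,"y":0.68,"rz":0.11},{"x":1.0,"y":0.85,"rz":0.14}]' 1 20
python3 -m inch '[{"x":0.2,"y":0.17,"rz":0.03},{"x":0.4,"y":0.34,"rz":0.06},{"x":0.6,"y":0.51,"rz":0.09},{"x":0.8,"y":0.68,"rz":0.12},{"x":1.0,"y":0.85,"rz":0.14}]'
python3 -m inch '[{"x":0.2,"y":0.17,"rz":0.01},{"x":0.4,"y":0.34,"rz":0.02},{"x":0.6,"y":0.51,"rz":0.03},{"x":0.8,"y":0.68,"rz":0.04},{"x":1.0,"y":0.85,"rz":0.054}]'
python3 -m inch '[{"x":0.25,"y":0.2},{"x":0.5,"y":0.4},{"x":0.75,"y":0.6},{"x":0.95,"y":0.8},{"x":0.95,"y":0.8}]'
```

```text
schema error: expected keys x, y, z, rx, ry, rz
schema error: expected keys x, y, z, rx, ry, rz
schema error: expected keys x, y, z, rx, ry, rz
schema error: expected keys x, y, z, rx, ry, rz
```

```bash
python3 -m inch '[{"x":0.2,"y":0.17,"z":0,"rx":0,"ry":0,"rz":0.02},{"x":0.4,"y":0.34,"z":0,"rx":0,"ry":0,"rz":0.05},{"x":0.6,"y":0.51,"z":0,"rx":0,"ry":0,"rz":0.08},{"x":0.8,"y":0.68,"z":0,"rx":0,"ry":0,"rz":0.11},{"x":1.0,"y":0.85,"z":0,"rx":0,"ry":0,"rz":0.14}]' 1 20
python3 -m inch '[{"x":0.2,"y":0.17,"z":0,"rx":0,"ry":0,"rz":0.03},{"x":0.4,"y":0.34,"z":0,"rx":0,"ry":0,"rz":0.06},{"x":0.6,"y":0.51,"z":0,"rx":0,"ry":0,"rz":0.09},{"x":0.8,"y":0.68,"z":0,"rx":0,"ry":0,"rz":0.12},{"x":1.0,"y":0.85,"z":0,"rx":0,"ry":0,"rz":0.14}]'
python3 -m inch '[{"x":0.2,"y":0.17,"z":0,"rx":0,"ry":0,"rz":0.01},{"x":0.4,"y":0.34,"z":0,"rx":0,"ry":0,"rz":0.02},{"x":0.6,"y":0.51,"z":0,"rx":0,"ry":0,"rz":0.03},{"x":0.8,"y":0.68,"z":0,"rx":0,"ry":0,"rz":0.04},{"x":1.0,"y":0.85,"z":0,"rx":0,"ry":0,"rz":0.054}]'
python3 -m inch '[{"x":0.25,"y":0.2,"z":0,"rx":0,"ry":0,"rz":0},{"x":0.5,"y":0.4,"z":0,"rx":0,"ry":0,"rz":0},{"x":0.75,"y":0.6,"z":0,"rx":0,"ry":0,"rz":0},{"x":0.95,"y":0.8,"z":0,"rx":0,"ry":0,"rz":0},{"x":0.95,"y":0.8,"z":0,"rx":0,"ry":0,"rz":0}]'
```

```text
t: 4.9
position: [0.2324, -0.4483, 0.2056]
orientation: [3.141, 0.0, 0.685]
force: [-0.1, 0.1, -0.3]
finger_gap: 0.094
gripper_force: 0.0
t: 5.4
position: [0.3324, -0.3633, 0.2056]
orientation: [3.141, 0.0, 1.124]
force: [0.3, -0.0, -1.0]
finger_gap: 0.0944
gripper_force: 0.0
t: 5.9
position: [0.4325, -0.2783, 0.2057]
orientation: [3.141, 0.0, 1.293]
force: [0.2, 0.2, 0.6]
finger_gap: 0.0941
gripper_force: 0.0
t: 6.4
position: [0.5285, -0.1966, 0.205]
orientation: [-3.142, -0.001, 1.295]
force: [0.0, -0.1, 0.1]
finger_gap: 0.0938
gripper_force: 0.0
```

```bash
python3 -m inch '[{"x":0.05,"y":0.05,"z":-0.2,"rx":0,"ry":0,"rz":0},{"x":0.1,"y":0.09,"z":-0.45,"rx":0,"ry":0,"rz":0},{"x":0.1,"y":0.09,"z":-0.65,"rx":0,"ry":0,"rz":0},{"x":0.1,"y":0.09,"z":-0.85,"rx":0,"ry":0,"rz":0},{"x":0.1,"y":0.09,"z":-1.0,"rx":0,"ry":0,"rz":0}]'
python3 -m inch '[{"x":0,"y":0,"z":-0.15,"rx":0,"ry":0,"rz":0},{"x":0,"y":0,"z":-0.28,"rx":0,"ry":0,"rz":0},{"x":0,"y":0,"z":-0.33,"rx":0,"ry":0,"rz":0},{"x":0,"y":0,"z":-0.33,"rx":0,"ry":0,"rz":0}]'
python3 - <<'E'
from h import *
P=[]
for n in("scene","top"):
    p=ctrl.read_camera(n); im=p["img"][:,:,::-1]
    x,y=(235,140) if n=="scene" else (377,217)
    P.append(cv2.resize(im[y:y+90,x:x+90],None,fx=4,fy=4,interpolation=cv2.INTER_CUBIC))
cv2.imwrite("pics/grasp.png",np.hstack(P))
E
```

```text
t: 6.9
position: [0.5357, -0.1905, 0.104]
orientation: [-3.14, 0.0, 1.29]
force: [0.4, -1.3, -0.3]
finger_gap: 0.0939
gripper_force: 0.0
t: 7.3
position: [0.5363, -0.19, 0.0717]
orientation: [-3.14, -0.0, 1.291]
force: [0.0, 0.6, -0.4]
finger_gap: 0.0938
gripper_force: 0.0
```

View pics/grasp.png

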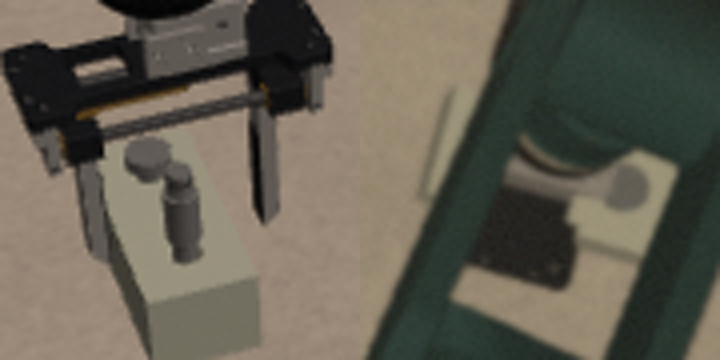

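The fingers straddle the probe and the blank is clear of them, so I'll close the gripper.

```bash
python3 -m inch '[{"x":0,"y":0,"z":0,"rx":0,"ry":0,"rz":0},{"x":0,"y":0,"z":0,"rx":0,"ry":0,"rz":0},{"x":0,"y":0,"z":0,"rx":0,"ry":0,"rz":0},{"x":0,"y":0,"z":0,"rx":0,"ry":0,"rz":0},{"x":0,"y":0,"z":0,"rx":0,"ry":0,"rz":0}]' -1 40
python3 -m inch '[{"x":0,"y":0,"z":0,"rx":0,"ry":0,"rz":0},{"x":0,"y":0,"z":0,"rx":0,"ry":0,"rz":0},{"x":0,"y":0,"z":0,"rx":0,"ry":0,"rz":0},{"x":0,"y":0,"z":0,"rx":0,"ry":0,"rz":0},{"x":0,"y":0,"z":0,"rx":0,"ry":0,"rz":0}]'
```

```text
t: 7.9
position: [0.5368, -0.19, 0.0726]
orientation: [3.141, 0.0, 1.291]
force: [0.2, -0.2, -0.1]
finger_gap: 0.0577
gripper_force: 0.0
t: 8.4
position: [0.5367, -0.19, 0.0725]
orientation: [3.142, 0.0, 1.291]
force: [0.3, -0.8, -0.1]
finger_gap: 0.0212
gripper_force: 40.0
```

```bash
python3 -m inch '[{"x":0,"y":0,"z":0.1,"rx":0,"ry":0,"rz":0},{"x":0,"y":0,"z":0.3,"rx":0,"ry":0,"rz":0},{"x":0,"y":0,"z":0.5,"rx":0,"ry":0,"rz":0},{"x":0,"y":0,"z":0.75,"rx":0,"ry":0,"rz":0},{"x":0,"y":0,"z":1.0,"rx":0,"ry":0,"rz":0}]'
python3 -m inch '[{"x":0,"y":0,"z":0.3,"rx":0,"ry":0,"rz":0},{"x":0,"y":0,"z":0.6,"rx":0,"ry":0,"rz":0},{"x":0,"y":0,"z":0.9,"rx":0,"ry":0,"rz":0},{"x":0,"y":0.2,"z":1.0,"rx":0,"ry":0,"rz":0},{"x":0,"y":0.4,"z":1.0,"rx":0,"ry":0,"rz":0}]'
python3 -m inch '[{"x":0,"y":0.2,"z":0.3,"rx":0,"ry":0,"rz":0},{"x":0,"y":0.4,"z":0.3,"rx":0,"ry":0,"rz":0},{"x":0,"y":0.6,"z":0.3,"rx":0,"ry":0,"rz":0},{"x":0,"y":0.8,"z":0.3,"rx":0,"ry":0,"rz":0},{"x":0,"y":1.0,"z":0.3,"rx":0,"ry":0,"rz":0}]'
python3 -m inch '[{"x":0,"y":0.25,"z":0,"rx":0,"ry":0,"rz":0},{"x":0,"y":0.5,"z":0,"rx":0,"ry":0,"rz":0},{"x":0,"y":0.75,"z":0,"rx":0,"ry":0,"rz":0},{"x":0,"y":0.9,"z":0,"rx":0,"ry":0,"rz":0},{"x":0,"y":0.9,"z":0,"rx":0,"ry":0,"rz":0}]'
python3 - <<'E'
from h import *
P=[]
s=ctrl.sense();print(s["position"],s["force"],s["finger_gap"])
for n in("scene","top"):
    p=ctrl.read_camera(n); im=p["img"][:,:,::-1]; cv2.imwrite(f"pics/{n}_over.png",im)
    print(n,proj(p,[[.538,.04,.194],s["position"],s["position"]-[0,0,.062]]).round(1).tolist())
    x,y=(290,140) if n=="scene" else (275,200)
    P.append(cv2.resize(im[y:y+110,x:x+90],None,fx=4.4,fy=4.4,interpolation=cv2.INTER_CUBIC))
    for th in("mouth","probe","sleeve"): print(n,th,[(round(l["conf"],2),np.round(l["centre"],1).tolist()) for l in ctrl.landmark_of(p,th)[:2]])
cv2.imwrite("pics/over.png",np.hstack(P))
E
```

```text
t: 8.9
position: [0.5363, -0.1899, 0.1737]
orientation: [-3.141, -0.0, 1.291]
force: [-0.5, -0.4, -0.3]
finger_gap: 0.0216
gripper_force: 40.0
t: 9.4
position: [0.5374, -0.1503, 0.2761]
orientation: [3.136, 0.0, 1.29]
force: [0.8, 0.3, -1.2]
finger_gap: 0.0212
gripper_force: 40.0
t: 9.9
position: [0.5363, -0.0492, 0.3031]
orientation: [3.141, 0.0, 1.291]
force: [0.2, -0.3, -1.6]
finger_gap: 0.0215
gripper_force: 40.0
t: 10.4
position: [0.5365, 0.0415, 0.3029]
orientation: [3.141, -0.0, 1.294]
force: [-0.5, -0.0, -1.9]
finger_gap: 0.0213
gripper_force: 40.0
[0.53649768 0.0414565  0.30286533] [-0.46820848 -0.00500863 -1.88964985] 0.021298334155196944
scene [[339.5, 215.1], [341.3, 172.8], [340.9, 197.7]]
scene mouth [(0.75, [215.1, 336.9])]
scene probe [(0.75, [198.9, 341.7]), (0.55, [297.3, 361.4])]
scene sleeve [(0.64, [166.2, 342.7]), (0.2, [322.1, 353.3])]
top [[318.8, 246.2], [317.6, 239.4], [317.9, 243.9]]
top mouth [(0.69, [245.5, 320.0])]
top probe []
top sleeve []
```

View pics/over.png

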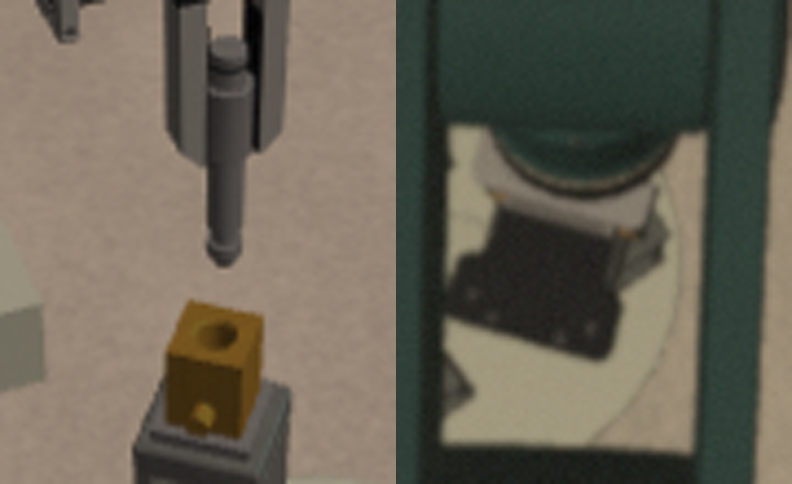

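Scene view: the probe is held upright with its tip at about (340.4,199), above the mouth at (339.2,216). The gripper hides the mouth in the top view. I'll lower the tip close to the mouth and average frames for a sub-pixel comparison.

```bash
python3 -m inch '[{"x":0,"y":-0.01,"z":-0.15,"rx":0,"ry":0,"rz":0},{"x":0,"y":-0.01,"z":-0.3,"rx":0,"ry":0,"rz":0},{"x":0,"y":-0.01,"z":-0.36,"rx":0,"ry":0,"rz":0},{"x":0,"y":-0.01,"z":-0.36,"rx":0,"ry":0,"rz":0},{"x":0,"y":-0.01,"z":-0.36,"rx":0,"ry":0,"rz":0}]'
python3 - <<'E'
from h import *
s=ctrl.sense();print(s["position"],s["force"])
ps=[ctrl.read_camera("scene") for _ in range(10)]
im=np.mean([p["img"] for p in ps],0)[:,:,::-1]
np.save("near.npy",im); p=ps[-1]
T=s["position"]
# predicted outlines: mouth circle for candidate centre, tip circle (9mm at tip, 16mm at +7), sleeve
import math
k=9;x0,y0,w,h=300,165,80,66
big=cv2.resize(im[y0:y0+h,x0:x0+w].astype(np.uint8),None,fx=k,fy=k,interpolation=cv2.INTER_CUBIC)
big=cv2.convertScaleAbs(big,alpha=1.6)
def circ(c,r,col):
    a=np.linspace(0,2*math.pi,60); q=proj(p,[[c[0]+r*math.cos(b),c[1]+r*math.sin(b),c[2]] for b in a])
    q=((q-[x0-.5,y0-.5])*k*16).astype(int); cv2.polylines(big,[q.astype(np.int32)],True,col,1,cv2.LINE_AA,4)
circ((.5365,.040,.194),.00875,(0,255,0))
tz=T[2]-.0625
circ((T[0],T[1],tz),.0045,(0,0,255));circ((T[0],T[1],tz+.007),.008,(0,0,255));circ((T[0],T[1],tz+.116),.008,(255,255,0));circ((T[0],T[1],tz+.063),.011,(255,0,255))
cv2.imwrite("pics/near.png",big);print(big.shape,tz)
E
```

```text
t: 11.3
position: [0.5369, 0.0388, 0.2671]
orientation: [3.141, -0.0, 1.291]
force: [-0.1, -0.1, -1.3]
finger_gap: 0.0211
gripper_force: 40.0
[0.5368829  0.03882183 0.26706941] [-0.14902118 -0.11428716 -1.29094889]
(594, 720, 3) 0.20456940560169612
```

View pics/near.png

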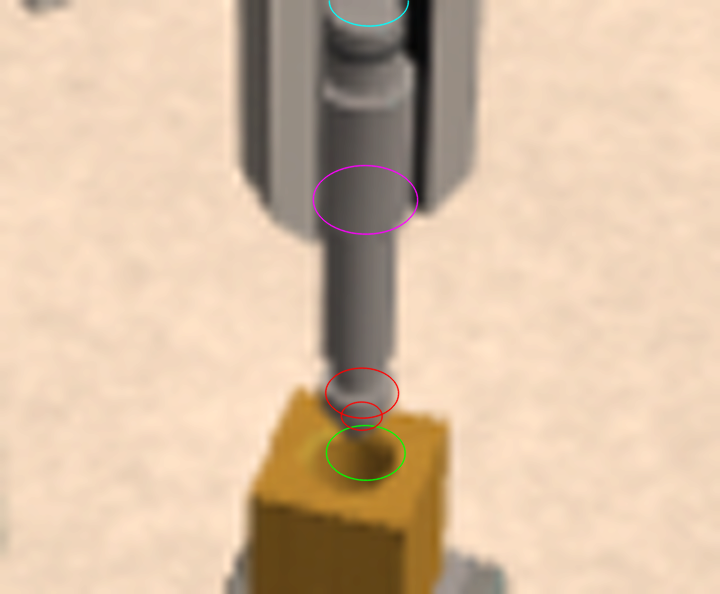

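The averaged picture shows the bore at about (340.1,215.8) and the tip directly above it. Both are displaced about the same amount from the model, so the remaining error is around 1 mm. I'll correct that and go in slowly, watching the forces.

```bash
python3 -m inch '[{"x":-0.01,"y":0.005,"z":-0.03,"rx":0,"ry":0,"rz":0},{"x":-0.01,"y":0.005,"z":-0.06,"rx":0,"ry":0,"rz":0},{"x":-0.01,"y":0.005,"z":-0.09,"rx":0,"ry":0,"rz":0},{"x":-0.01,"y":0.005,"z":-0.11,"rx":0,"ry":0,"rz":0},{"x":-0.01,"y":0.005,"z":-0.13,"rx":0,"ry":0,"rz":0}]'
python3 -m inch '[{"x":0,"y":0,"z":-0.01,"rx":0,"ry":0,"rz":0},{"x":0,"y":0,"z":-0.02,"rx":0,"ry":0,"rz":0},{"x":0,"y":0,"z":-0.02,"rx":0,"ry":0,"rz":0}]'
python3 -m inch '[{"x":0,"y":0,"z":-0.01,"rx":0,"ry":0,"rz":0},{"x":0,"y":0,"z":-0.02,"rx":0,"ry":0,"rz":0},{"x":0,"y":0,"z":-0.02,"rx":0,"ry":0,"rz":0}]'
```

```text
t: 12.3
position: [0.5356, 0.0395, 0.2531]
orientation: [-3.141, 0.0, 1.291]
force: [-0.1, 0.4, -1.5]
finger_gap: 0.0212
gripper_force: 40.0
t: 12.6
position: [0.536, 0.0393, 0.2517]
orientation: [3.141, 0.0, 1.291]
force: [1.1, 0.5, -1.7]
finger_gap: 0.0216
gripper_force: 40.0
t: 12.9
position: [0.5364, 0.0391, 0.25]
orientation: [3.139, 0.0, 1.291]
force: [2.3, -2.4, 0.5]
finger_gap: 0.0213
gripper_force: 40.0
```

```bash
python3 -m inch '[{"x":0.01,"y":-0.01,"z":0,"rx":0,"ry":0,"rz":0},{"x":0.01,"y":-0.01,"z":0,"rx":0,"ry":0,"rz":0},{"x":0.01,"y":-0.01,"z":0,"rx":0,"ry":0,"rz":0}]'
python3 -m inch '[{"x":0,"y":0,"z":-0.01,"rx":0,"ry":0,"rz":0},{"x":0,"y":0,"z":-0.02,"rx":0,"ry":0,"rz":0},{"x":0,"y":0,"z":-0.02,"rx":0,"ry":0,"rz":0}]'
```

```text
t: 13.2
position: [0.5368, 0.0385, 0.2495]
orientation: [3.141, -0.0, 1.291]
force: [2.0, -0.7, -0.2]
finger_gap: 0.0213
gripper_force: 40.0
t: 13.5
position: [0.5369, 0.0384, 0.2471]
orientation: [3.141, 0.0, 1.291]
force: [2.8, -2.0, -0.7]
finger_gap: 0.0211
gripper_force: 40.0
```

```bash
python3 -m inch '[{"x":0.01,"y":-0.007,"z":0,"rx":0,"ry":0,"rz":0},{"x":0.01,"y":-0.007,"z":0,"rx":0,"ry":0,"rz":0},{"x":0.01,"y":-0.007,"z":0,"rx":0,"ry":0,"rz":0}]'
python3 -m inch '[{"x":0,"y":0,"z":-0.01,"rx":0,"ry":0,"rz":0},{"x":0,"y":0,"z":-0.03,"rx":0,"ry":0,"rz":0},{"x":0,"y":0,"z":-0.03,"rx":0,"ry":0,"rz":0}]'
python3 - <<'E'
from h import *
s=ctrl.sense();print(s["position"],s["force"],s["torque"])
E
```

```text
t: 13.8
position: [0.5372, 0.038, 0.247]
orientation: [-3.14, 0.0, 1.291]
force: [0.4, 0.5, -1.9]
finger_gap: 0.0215
gripper_force: 40.0
t: 14.1
position: [0.5373, 0.0379, 0.2439]
orientation: [-3.14, 0.0, 1.291]
force: [-0.6, 0.3, -0.4]
finger_gap: 0.0216
gripper_force: 40.0
[0.53728508 0.03792356 0.24394722] [-0.57525955  0.34830501 -0.44538453] [-0.0331164  -0.07169106  0.01805318]
```

```bash
python3 -m inch '[{"x":0,"y":0,"z":-0.01,"rx":0,"ry":0,"rz":0},{"x":0,"y":0,"z":-0.03,"rx":0,"ry":0,"rz":0},{"x":0,"y":0,"z":-0.03,"rx":0,"ry":0,"rz":0}]'
python3 -m inch '[{"x":0,"y":0,"z":-0.01,"rx":0,"ry":0,"rz":0},{"x":0,"y":0,"z":-0.03,"rx":0,"ry":0,"rz":0},{"x":0,"y":0,"z":-0.03,"rx":0,"ry":0,"rz":0}]'
python3 -m inch '[{"x":0,"y":0,"z":-0.01,"rx":0,"ry":0,"rz":0},{"x":0,"y":0,"z":-0.02,"rx":0,"ry":0,"rz":0},{"x":0,"y":0,"z":-0.02,"rx":0,"ry":0,"rz":0}]'
```

```text
t: 14.4
position: [0.5375, 0.0378, 0.2411]
orientation: [-3.141, 0.0, 1.291]
force: [0.5, -0.3, -1.5]
finger_gap: 0.0214
gripper_force: 40.0
t: 14.7
position: [0.5375, 0.0378, 0.2381]
orientation: [-3.141, 0.0, 1.291]
force: [-0.8, 0.2, -0.8]
finger_gap: 0.0212
gripper_force: 40.0
t: 15.0
position: [0.5376, 0.0378, 0.2363]
orientation: [-3.141, 0.0, 1.291]
force: [0.5, -0.0, -0.9]
finger_gap: 0.0211
gripper_force: 40.0
```

```bash
for i in 1; do python3 -m inch '[{"x":0,"y":0,"z":-0.01,"rx":0,"ry":0,"rz":0},{"x":0,"y":0,"z":-0.02,"rx":0,"ry":0,"rz":0},{"x":0,"y":0,"z":-0.02,"rx":0,"ry":0,"rz":0}]'; done
python3 -m inch '[{"x":0,"y":0,"z":-0.01,"rx":0,"ry":0,"rz":0},{"x":0,"y":0,"z":-0.02,"rx":0,"ry":0,"rz":0},{"x":0,"y":0,"z":-0.02,"rx":0,"ry":0,"rz":0}]'
python3 -m inch '[{"x":0,"y":0,"z":-0.01,"rx":0,"ry":0,"rz":0},{"x":0,"y":0,"z":-0.02,"rx":0,"ry":0,"rz":0},{"x":0,"y":0,"z":-0.02,"rx":0,"ry":0,"rz":0}]'
python3 -m inch '[{"x":0,"y":0,"z":-0.01,"rx":0,"ry":0,"rz":0},{"x":0,"y":0,"z":-0.02,"rx":0,"ry":0,"rz":0},{"x":0,"y":0,"z":-0.02,"rx":0,"ry":0,"rz":0}]'
```

```text
t: 15.3
position: [0.5376, 0.0378, 0.2343]
orientation: [-3.141, 0.0, 1.291]
force: [0.2, -0.6, -1.1]
finger_gap: 0.0209
gripper_force: 40.0
t: 15.6
position: [0.5376, 0.0378, 0.2323]
orientation: [-3.141, 0.0, 1.291]
force: [-0.4, 0.0, -1.1]
finger_gap: 0.021
gripper_force: 40.0
t: 15.9
position: [0.5376, 0.0378, 0.2303]
orientation: [-3.141, 0.0, 1.291]
force: [0.5, -1.0, -1.5]
finger_gap: 0.021
gripper_force: 40.0
t: 16.2
position: [0.5376, 0.0378, 0.2283]
orientation: [-3.141, 0.0, 1.291]
force: [0.0, 0.2, -2.0]
finger_gap: 0.0214
gripper_force: 40.0
```

```bash
python3 -m inch '[{"x":0,"y":0,"z":-0.01,"rx":0,"ry":0,"rz":0},{"x":0,"y":0,"z":-0.02,"rx":0,"ry":0,"rz":0},{"x":0,"y":0,"z":-0.02,"rx":0,"ry":0,"rz":0}]'
python3 -m inch '[{"x":0,"y":0,"z":-0.01,"rx":0,"ry":0,"rz":0},{"x":0,"y":0,"z":-0.02,"rx":0,"ry":0,"rz":0},{"x":0,"y":0,"z":-0.02,"rx":0,"ry":0,"rz":0}]'
python3 -m inch '[{"x":0,"y":0,"z":-0.01,"rx":0,"ry":0,"rz":0},{"x":0,"y":0,"z":-0.02,"rx":0,"ry":0,"rz":0},{"x":0,"y":0,"z":-0.02,"rx":0,"ry":0,"rz":0}]'
```

```text
t: 16.5
position: [0.5376, 0.0378, 0.2263]
orientation: [-3.141, 0.0, 1.291]
force: [0.6, 0.8, -2.1]
finger_gap: 0.0216
gripper_force: 40.0
t: 16.8
position: [0.5379, 0.0378, 0.2248]
orientation: [3.141, -0.0, 1.291]
force: [1.0, 0.2, -0.3]
finger_gap: 0.0212
gripper_force: 40.0
t: 17.1
position: [0.538, 0.0378, 0.223]
orientation: [3.14, -0.0, 1.291]
force: [0.7, -0.2, 2.1]
finger_gap: 0.0217
gripper_force: 40.0
```

```bash
python3 -m inch '[{"x":0,"y":0,"z":-0.01,"rx":0,"ry":0,"rz":0},{"x":0,"y":0,"z":-0.01,"rx":0,"ry":0,"rz":0}]'
python3 -m inch '[{"x":0,"y":0,"z":-0.01,"rx":0,"ry":0,"rz":0},{"x":0,"y":0,"z":-0.01,"rx":0,"ry":0,"rz":0}]'
python3 -m inch '[{"x":0,"y":0,"z":-0.01,"rx":0,"ry":0,"rz":0},{"x":0,"y":0,"z":-0.01,"rx":0,"ry":0,"rz":0}]'
```

```text
t: 17.3
position: [0.538, 0.0378, 0.2219]
orientation: [3.14, -0.0, 1.291]
force: [-0.2, -0.5, 3.9]
finger_gap: 0.0215
gripper_force: 40.0
t: 17.5
position: [0.538, 0.0378, 0.2211]
orientation: [3.14, -0.0, 1.291]
force: [1.0, 1.3, 4.5]
finger_gap: 0.0214
gripper_force: 40.0
t: 17.7
position: [0.5377, 0.0378, 0.2194]
orientation: [3.141, -0.0, 1.291]
force: [0.4, 0.0, -0.2]
finger_gap: 0.0212
gripper_force: 40.0
```

```bash
python3 -m inch '[{"x":0,"y":0,"z":-0.01,"rx":0,"ry":0,"rz":0},{"x":0,"y":0,"z":-0.01,"rx":0,"ry":0,"rz":0}]'
python3 -m inch '[{"x":0,"y":0,"z":-0.01,"rx":0,"ry":0,"rz":0},{"x":0,"y":0,"z":-0.01,"rx":0,"ry":0,"rz":0}]'
python3 -m inch '[{"x":0,"y":0,"z":-0.005,"rx":0,"ry":0,"rz":0},{"x":0,"y":0,"z":-0.005,"rx":0,"ry":0,"rz":0}]'
```

```text
t: 17.9
position: [0.5374, 0.0378, 0.2174]
orientation: [-3.14, 0.0, 1.291]
force: [0.9, -0.1, -0.4]
finger_gap: 0.0213
gripper_force: 40.0
t: 18.1
position: [0.5375, 0.0378, 0.2167]
orientation: [-3.141, 0.0, 1.291]
force: [0.6, 0.9, -1.7]
finger_gap: 0.0213
gripper_force: 40.0
t: 18.3
position: [0.5375, 0.0378, 0.2167]
orientation: [-3.141, 0.0, 1.291]
force: [0.9, 0.0, -0.7]
finger_gap: 0.0212
gripper_force: 40.0
```

```bash
python3 -m inch '[{"x":0,"y":0,"z":-0.005,"rx":0,"ry":0,"rz":0},{"x":0,"y":0,"z":-0.005,"rx":0,"ry":0,"rz":0}]'
python3 -m inch '[{"x":0,"y":0,"z":-0.005,"rx":0,"ry":0,"rz":0},{"x":0,"y":0,"z":-0.005,"rx":0,"ry":0,"rz":0}]'
python3 -m inch '[{"x":0,"y":0,"z":-0.005,"rx":0,"ry":0,"rz":0},{"x":0,"y":0,"z":-0.005,"rx":0,"ry":0,"rz":0}]'
```

```text
t: 18.5
position: [0.5375, 0.0378, 0.2164]
orientation: [-3.141, 0.0, 1.291]
force: [0.1, -0.1, 0.4]
finger_gap: 0.0215
gripper_force: 40.0
t: 18.7
position: [0.5377, 0.0378, 0.2161]
orientation: [3.141, -0.0, 1.291]
force: [-0.5, -0.7, 0.3]
finger_gap: 0.0214
gripper_force: 40.0
t: 18.9
position: [0.5377, 0.0378, 0.2156]
orientation: [3.141, -0.0, 1.291]
force: [0.1, -0.3, 0.3]
finger_gap: 0.0209
gripper_force: 40.0
```

```bash
python3 -m inch '[{"x":0,"y":0,"z":-0.005,"rx":0,"ry":0,"rz":0},{"x":0,"y":0,"z":-0.005,"rx":0,"ry":0,"rz":0}]'
python3 -m inch '[{"x":0,"y":0,"z":-0.005,"rx":0,"ry":0,"rz":0},{"x":0,"y":0,"z":-0.005,"rx":0,"ry":0,"rz":0}]'
```

```text
t: 19.1
position: [0.5378, 0.0378, 0.215]
orientation: [3.141, -0.0, 1.291]
force: [0.2, 0.1, -0.5]
finger_gap: 0.0216
gripper_force: 40.0
t: 19.3
position: [0.5377, 0.0378, 0.2144]
orientation: [3.141, -0.0, 1.291]
force: [0.2, 0.1, 0.8]
finger_gap: 0.0212
gripper_force: 40.0
```

Run:
```python
from h import *
for i in range(6):
    ctrl.read_camera("top"); s=ctrl.sense(); print(s["position"].round(5),s["force"].round(2))
```

```text
[0.53776 0.03776 0.21444] [ 0.23 -0.31  0.07]
[0.53775 0.03775 0.21441] [ 0.71 -0.67  0.23]
[0.53773 0.03778 0.21442] [ 0.55 -0.37 -0.05]
[0.53773 0.03777 0.21444] [ 0.19 -0.53 -0.01]
[0.53774 0.03778 0.21445] [0.81 0.24 0.37]
[0.53774 0.03777 0.21445] [0.27 0.28 0.68]
```

```bash
python3 -m inch '[{"x":0,"y":0,"z":-0.005,"rx":0,"ry":0,"rz":0},{"x":0,"y":0,"z":-0.005,"rx":0,"ry":0,"rz":0}]'
python3 -m inch '[{"x":0,"y":0,"z":-0.005,"rx":0,"ry":0,"rz":0},{"x":0,"y":0,"z":-0.005,"rx":0,"ry":0,"rz":0}]'
```

```text
t: 19.8
position: [0.5377, 0.0378, 0.2139]
orientation: [3.142, 0.0, 1.291]
force: [0.3, -0.5, 0.2]
finger_gap: 0.0212
gripper_force: 40.0
t: 20.0
position: [0.5377, 0.0378, 0.2134]
orientation: [-3.142, 0.0, 1.291]
force: [0.4, -0.5, 1.2]
finger_gap: 0.0214
gripper_force: 40.0
```

```bash
python3 -m inch '[{"x":0,"y":0,"z":-0.005,"rx":0,"ry":0,"rz":0},{"x":0,"y":0,"z":-0.005,"rx":0,"ry":0,"rz":0}]'
python3 -m inch '[{"x":0,"y":0,"z":-0.005,"rx":0,"ry":0,"rz":0},{"x":0,"y":0,"z":-0.005,"rx":0,"ry":0,"rz":0}]'
```

```text
t: 20.2
position: [0.5377, 0.0378, 0.2131]
orientation: [3.141, -0.0, 1.291]
force: [-0.2, -0.4, 1.4]
finger_gap: 0.0212
gripper_force: 40.0
t: 20.4
position: [0.5377, 0.0378, 0.2129]
orientation: [3.141, -0.0, 1.291]
force: [-0.0, 0.1, 2.3]
finger_gap: 0.0216
gripper_force: 40.0
```

```bash
python3 -m inch '[{"x":0,"y":0,"z":-0.005,"rx":0,"ry":0,"rz":0},{"x":0,"y":0,"z":-0.005,"rx":0,"ry":0,"rz":0}]'
python3 -m inch '[{"x":0,"y":0,"z":-0.005,"rx":0,"ry":0,"rz":0},{"x":0,"y":0,"z":-0.005,"rx":0,"ry":0,"rz":0}]'
```

```text
t: 20.6
position: [0.5377, 0.0378, 0.2126]
orientation: [3.141, -0.0, 1.291]
force: [-0.2, -0.4, 5.0]
finger_gap: 0.0214
gripper_force: 40.0
t: 20.8
position: [0.5378, 0.0378, 0.2123]
orientation: [3.141, -0.0, 1.291]
force: [-1.1, 0.1, 5.7]
finger_gap: 0.0217
gripper_force: 40.0
```

```bash
python3 -m inch '[{"x":0,"y":0,"z":-0.005,"rx":0,"ry":0,"rz":0},{"x":0,"y":0,"z":-0.005,"rx":0,"ry":0,"rz":0},{"x":0,"y":0,"z":-0.005,"rx":0,"ry":0,"rz":0}]'
python3 -m inch '[{"x":0,"y":0,"z":-0.005,"rx":0,"ry":0,"rz":0},{"x":0,"y":0,"z":-0.005,"rx":0,"ry":0,"rz":0},{"x":0,"y":0,"z":-0.005,"rx":0,"ry":0,"rz":0}]'
```

```text
t: 21.1
position: [0.5378, 0.0378, 0.212]
orientation: [3.141, -0.0, 1.291]
force: [-1.7, -0.3, 7.5]
finger_gap: 0.0213
gripper_force: 40.0
t: 21.4
position: [0.5378, 0.0378, 0.2118]
orientation: [3.14, -0.0, 1.291]
force: [-1.6, 0.2, 7.8]
finger_gap: 0.0209
gripper_force: 40.0
```

```bash
python3 -m inch '[{"x":0,"y":0,"z":-0.005,"rx":0,"ry":0,"rz":0},{"x":0,"y":0,"z":-0.005,"rx":0,"ry":0,"rz":0},{"x":0,"y":0,"z":-0.005,"rx":0,"ry":0,"rz":0}]'
python3 -m inch '[{"x":0,"y":0,"z":-0.003,"rx":0,"ry":0,"rz":0},{"x":0,"y":0,"z":-0.003,"rx":0,"ry":0,"rz":0},{"x":0,"y":0,"z":-0.003,"rx":0,"ry":0,"rz":0}]'
```

```text
t: 21.7
position: [0.5378, 0.0378, 0.2112]
orientation: [3.14, -0.0, 1.291]
force: [-1.8, 0.9, 5.9]
finger_gap: 0.021
gripper_force: 40.0
t: 22.0
position: [0.5378, 0.0378, 0.2111]
orientation: [3.14, -0.0, 1.291]
force: [-1.8, 0.4, 7.4]
finger_gap: 0.0217
gripper_force: 40.0
```

```bash
cat > avg.py <<'E'
from h import *
F=[];Z=[]
for i in range(8):
    ctrl.read_camera("scene"); s=ctrl.sense(); F.append(s["force"]);Z.append(s["position"])
print("F",np.mean(F,0).round(2),"pos",np.mean(Z,0).round(5),s["t"])
E
python3 avg.py
python3 -m inch '[{"x":0,"y":0,"z":0.005,"rx":0,"ry":0,"rz":0},{"x":0,"y":0,"z":0.01,"rx":0,"ry":0,"rz":0},{"x":0,"y":0,"z":0.01,"rx":0,"ry":0,"rz":0}]'; python3 avg.py
python3 -m inch '[{"x":0,"y":0,"z":0.005,"rx":0,"ry":0,"rz":0},{"x":0,"y":0,"z":0.006,"rx":0,"ry":0,"rz":0},{"x":0,"y":0,"z":0.006,"rx":0,"ry":0,"rz":0}]'; python3 avg.py
```

```text
F [-1.79  0.4   7.37] pos [0.5378  0.03779 0.21113] 22.4
t: 22.7
position: [0.5378, 0.0378, 0.2112]
orientation: [3.141, -0.0, 1.291]
force: [-1.4, 0.7, 5.2]
finger_gap: 0.0216
gripper_force: 40.0
F [-0.62  0.2   5.8 ] pos [0.5378  0.03777 0.21118] 23.1
t: 23.4
position: [0.5378, 0.0378, 0.2113]
orientation: [3.141, 0.0, 1.291]
force: [0.1, 0.0, 4.1]
finger_gap: 0.0216
gripper_force: 40.0
F [-0.07 -0.29  3.64] pos [0.53777 0.03775 0.21121] 23.8
```

```bash
python3 -m inch '[{"x":0,"y":0,"z":0.003,"rx":0,"ry":0,"rz":0},{"x":0,"y":0,"z":0.006,"rx":0,"ry":0,"rz":0},{"x":0,"y":0,"z":0.006,"rx":0,"ry":0,"rz":0}]'; python3 avg.py
python3 -m inch '[{"x":0,"y":0,"z":0.003,"rx":0,"ry":0,"rz":0},{"x":0,"y":0,"z":0.006,"rx":0,"ry":0,"rz":0},{"x":0,"y":0,"z":0.006,"rx":0,"ry":0,"rz":0}]'; python3 avg.py
```

```text
t: 24.1
position: [0.5377, 0.0377, 0.2113]
orientation: [-3.141, 0.0, 1.291]
force: [0.5, -0.7, 1.0]
finger_gap: 0.021
gripper_force: 40.0
F [ 1.49 -0.11 -1.01] pos [0.53767 0.03775 0.21134] 24.5
t: 24.8
position: [0.5376, 0.0377, 0.2115]
orientation: [-3.141, 0.0, 1.291]
force: [2.8, -0.6, -5.8]
finger_gap: 0.0215
gripper_force: 40.0
F [ 3.25 -0.18 -9.  ] pos [0.53755 0.03775 0.21153] 25.2
```

The pull test shows the probe is locked: it holds 9 N of tension with almost no travel. I'll take the load off, let go and retreat.

```bash
python3 -m inch '[{"x":0,"y":0,"z":-0.006,"rx":0,"ry":0,"rz":0},{"x":0,"y":0,"z":-0.006,"rx":0,"ry":0,"rz":0},{"x":0,"y":0,"z":-0.006,"rx":0,"ry":0,"rz":0}]'; python3 avg.py
python3 -m inch '[{"x":0,"y":0,"z":0,"rx":0,"ry":0,"rz":0},{"x":0,"y":0,"z":0,"rx":0,"ry":0,"rz":0},{"x":0,"y":0,"z":0,"rx":0,"ry":0,"rz":0},{"x":0,"y":0,"z":0,"rx":0,"ry":0,"rz":0},{"x":0,"y":0,"z":0,"rx":0,"ry":0,"rz":0}]' 0.4
python3 -m inch '[{"x":0,"y":0,"z":0,"rx":0,"ry":0,"rz":0},{"x":0,"y":0,"z":0.15,"rx":0,"ry":0,"rz":0},{"x":0,"y":0,"z":0.4,"rx":0,"ry":0,"rz":0},{"x":0,"y":0,"z":0.7,"rx":0,"ry":0,"rz":0},{"x":0,"y":0,"z":1.0,"rx":0,"ry":0,"rz":0}]'
python3 -m inch '[{"x":-0.3,"y":-0.2,"z":0.1,"rx":0,"ry":0,"rz":0},{"x":-0.6,"y":-0.5,"z":0.1,"rx":0,"ry":0,"rz":0},{"x":-0.9,"y":-0.8,"z":0.1,"rx":0,"ry":0,"rz":0},{"x":-1.0,"y":-1.0,"z":0.1,"rx":0,"ry":0,"rz":0},{"x":-1.0,"y":-1.0,"z":0.1,"rx":0,"ry":0,"rz":0}]'
python3 - <<'E'
from h import *
P=[]
for n in("scene","top"):
    im=ctrl.read_camera(n)["img"][:,:,::-1]
    x,y=(290,140) if n=="scene" else (275,190)
    P.append(cv2.resize(im[y:y+110,x:x+90],None,fx=4.4,fy=4.4,interpolation=cv2.INTER_CUBIC))
cv2.imwrite("pics/end.png",np.hstack(P))
E
```

```text
t: 25.5
position: [0.5375, 0.0378, 0.2116]
orientation: [-3.141, 0.0, 1.291]
force: [3.7, 0.2, -10.0]
finger_gap: 0.0214
gripper_force: 40.0
F [  3.37  -0.45 -11.01] pos [0.53752 0.03777 0.21158] 25.9
t: 26.4
position: [0.5378, 0.0378, 0.2128]
orientation: [3.14, -0.0, 1.291]
force: [-0.3, 0.7, -0.1]
finger_gap: 0.0583
gripper_force: 0.0
t: 26.9
position: [0.5375, 0.0378, 0.314]
orientation: [3.141, -0.0, 1.291]
force: [-0.3, -0.0, 1.3]
finger_gap: 0.0656
gripper_force: 0.0
t: 27.4
position: [0.4367, -0.0639, 0.3239]
orientation: [3.138, 0.001, 1.287]
force: [0.6, 0.7, -0.7]
finger_gap: 0.0658
gripper_force: 0.0
```

View pics/end.png

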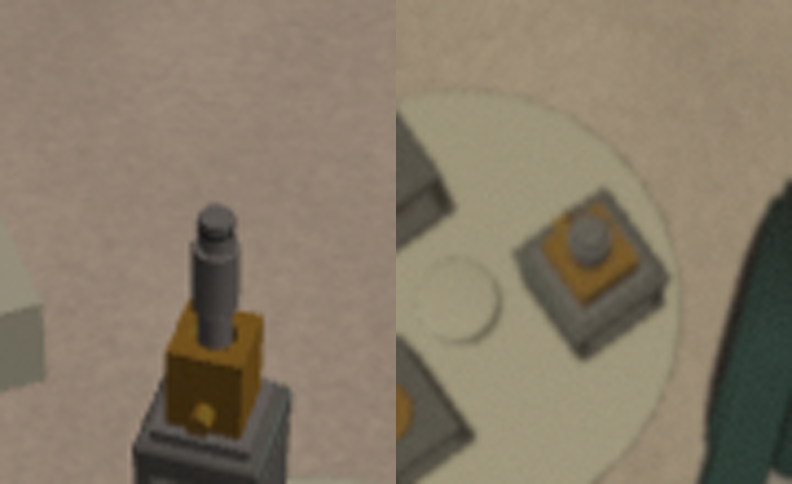

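The final picture shows the probe upright in the brass block at scene (339,195) and top (319,244), with the gripper clear. The lock carried about 10 N of pull right up to release, so I'm handing in.

```bash
python3 -c "
from workcell import ctrl
print(ctrl.job_done())"
```

```text
the job is handed in; nothing more can be done
None
```

The probe is seated upright in the brass coupling and let go. It was locked there, holding about 10 N of upward pull until release, and the press stayed near 9 N on sampled readings; the job is handed in, but no verdict came back.

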